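Prop up the nut tray so the nuts gather for the scoop

ROBOT

A 7-joint arm with a two-finger parallel gripper is mounted at the origin on a cart in front of the work surface, level with it; the furniture and walls round the work are solid. World frame = base frame: x ahead of the robot, y to its left, z up, the work surface at z = 0. Lengths are in m, angles in rad, forces in N, time in s.
With the tool pointing down it reaches from about 0.425 to 0.925 m from the base axis. Payload 6.8 kg.
Tool frame: the origin (TCP) lies midway between the tips of the shut fingers; the grasp point (between the pads) lies r.grip_point_offset behind it (r.grip_point_offset is the distance from the TCP to the grasp point, in m); z points along the fingers, y is the line along which they close (so a half turn about z gives the same grasp; the last joint's range is limited). The gripper opens to 85 mm and grips with 20 to 120 N. Pads are 22 mm wide; open, the fingers measure 114 mm over their backs; the gripper's body (76 mm by 85 mm) begins 54 mm behind the grasp point. The pads swing forward as they close: fully open they stand 13 mm farther back than shut.
Start: joints at [-0.108, 0.477, 0.022, 1.555, -0.011, 1.109, -0.083], TCP at [0.675, 0, 0.231] pointing down, gripper open.
Joint ranges: [-2.96, 2.96], [-0.34, 2.1], [-1.41, 1.46], [0.24, 2.44], [-1.37, 4.51], [0.17, 1.92], [-2.96, 2.96]. Speed limits (rad/s): [2.39, 2.39, 3.14, 3.14, 3.14, 3.14, 3.14].

INTERFACE

Orientations are given as a rotation vector (axis times angle).
In Python, from bench import r gives the robot as it stands. The module is installed in compiled form; this text tells all that it offers.
- The arm moves only by the shell command python3 -m crank 'ROWS' [FORCE]. ROWS is JSON, a list of rows, each a list of 5 numbers: the shift along the world's x, y, z in units of 200 mm (1.0 is 200 mm), then the turn about the world's z in units of 45 degrees (1.0 is 45 degrees), then the opening, from -1 (shut) to 1 (fully open). In form: [[dx, dy, dz, turn, jaw], ...]. A call has 1 to 8 rows; each row shifts and turns the commanded pose from where the row before left it; what a row does not reach is not made up. A row lasts 1/12 s, in which the tool goes at most 41.7 mm and 7.16 degrees, less where a joint would pass 70% of its speed; a pose out of reach is approached as far as the arm can. A call with a number of a shift or a turn outside -1 to 1 is refused whole. A call with a gripper value outside its range is refused whole. The fingers move at their own pace and stop on an object; FORCE is the grip in N (left out, the last holds). Time passes only in rows, so rows that do not move let the fingers close. It gives the time, the measured TCP pose, the force, the opening and the grip force at its end, in the units of the state.
- r.get_obs(): the state, without advancing time (a new reading comes with each control period).
- r.grab_frame(name): name is "scene" or "side" or "wrist"; returns the picture (480x640x3 uint8, blue, green, red); there is no depth.
- r.camera_model(name): a dict with "fx", "fy", "cx", "cy" (pixels), "R" (3x3) and "t" (3): a world point X has camera coordinates R X + t. Camera axes: x right, y down, z forward; pixel columns grow to the right and rows downward; lengths in m; the calibration is good to about 2 mm. A picture is of the moment at which its call begins: read the wrist's pose just before it. camera_model takes no time and is no camera call; for the wrist camera it gives the pose at the moment of the call.
- r.hand_in(): hands the job in; it is judged then, once.
The state is a dict: "clock": time; "joints": joint angles; "qvel": joint speeds; "tau": joint torques, N m; "tcp_pos": TCP position; "orientation": TCP orientation; "contact_force": force on the tool from outside, world axes, zero at the start; "moment": the same for the moment, N m; "grip_width": finger opening in m; "gripper_force": force on a finger pad.
Only numpy, scipy, OpenCV 4.12 (cv2) and the standard library are available. Lean on these libraries where they do the work, as an engineer would, in place of code of your own. Each camera call takes 0.05 s, during which the arm holds its last target. There are 200 camera calls.

TASK

The nuts lie thinly spread over the shallow steel tray and I want them heaped at one end, ready to scoop. Lift the tray by its handle so that they roll to the other end, then prop the handle end on top of the low food tin and let go, so the tray stays tilted with all seven nuts gathered in the end away from the handle. Spill none, keep the tin upright on the worktop, and leave the kitchen timer alone.

Things in the scene. Friction and masses are not known exactly. Their poses are not given: they have to be found in the camera images.
- tray: shallow open steel tray, 240 mm long (its x) by 120 mm wide (its y), walls 34 mm high and 4 mm thick, floor 4 mm thick, flat underside, loose, about 0.4 kg. Origin: centre of the underside; z up; x points along the tray to the end that carries the handle. It starts flat on the worktop.
- tray_bar (a point): middle of the tray's handle: a dark round steel bar of 12 mm diameter, fixed rigidly to the tray, arching across its width near one end (straight for 84 mm along the tray's y). The point lies on the bar's axis at x = 85, y = 0, z = 72 mm in the tray's frame; the bar can be pinched from above with the fingers on either side of it along the tray's x.
- tin: low round food tin with a printed paper label, closed, 75 mm diameter, 58 mm high, about 0.25 kg, standing loose on the worktop beyond the tray's handle end, nearly in line with the tray (35 to 75 mm clear of it). Origin: centre of its underside; z up.
- kitchen_timer: round red-and-white kitchen timer, 63 mm diameter, 44 mm high, loose, a bystander to the right. Origin: centre of its underside.
- nut1: one of seven alike round brown nuts in the shell, hard balls of 25 mm diameter that roll freely, lying spread over the tray's floor. Origin: its centre.
- nut2: one of seven alike round brown nuts in the shell, hard balls of 25 mm diameter that roll freely, lying spread over the tray's floor. Origin: its centre.
- nut3: one of seven alike round brown nuts in the shell, hard balls of 25 mm diameter that roll freely, lying spread over the tray's floor. Origin: its centre.
- nut4: one of seven alike round brown nuts in the shell, hard balls of 25 mm diameter that roll freely, lying spread over the tray's floor. Origin: its centre.
- nut5: one of seven alike round brown nuts in the shell, hard balls of 25 mm diameter that roll freely, lying spread over the tray's floor. Origin: its centre.
- nut6: one of seven alike round brown nuts in the shell, hard balls of 25 mm diameter that roll freely, lying spread over the tray's floor. Origin: its centre.
- nut7: one of seven alike round brown nuts in the shell, hard balls of 25 mm diameter that roll freely, lying spread over the tray's floor. Origin: its centre.
Things that resemble listed ones, but are neither listed nor needed, are in the scene too. Of the things that look like the tin, take the one that is farthest from the robot's base at the start.

How it is judged:
At the end, for the whole second after the job is handed in: Tray at rest, tilted 10 to 28 degrees, handle end raised and propped on the tin's top; tin upright (6 degrees) on the worktop; all seven nuts at rest in the tray, centres over 35 mm from its middle towards the end without the handle (angle between tray's own z axis and vertical between 0.17 and 0.5 rad and contact force between tray and tin above 0.3 N and z of tray_bar in the frame of tin above 0.09 m and angle between tin's own z axis and vertical below 0.1 rad and height (world z) of tin below 0.01 m and linear speed of tray below 0.02 m/s and x of nut1 in the frame of tray between -0.12 and -0.035 m and y of nut1 in the frame of tray between -0.06 and 0.06 m and z of nut1 in the frame of tray between 0.005 and 0.06 m and linear speed of each of nut1, nut2, nut3, nut4, nut5, nut6, nut7 below 0.03 m/s and x of nut2 in the frame of tray between -0.12 and -0.035 m and y of nut2 in the frame of tray between -0.06 and 0.06 m and z of nut2 in the frame of tray between 0.005 and 0.06 m and x of nut3 in the frame of tray between -0.12 and -0.035 m and y of nut3 in the frame of tray between -0.06 and 0.06 m and z of nut3 in the frame of tray between 0.005 and 0.06 m and x of nut4 in the frame of tray between -0.12 and -0.035 m and y of nut4 in the frame of tray between -0.06 and 0.06 m and z of nut4 in the frame of tray between 0.005 and 0.06 m and x of nut5 in the frame of tray between -0.12 and -0.035 m and y of nut5 in the frame of tray between -0.06 and 0.06 m and z of nut5 in the frame of tray between 0.005 and 0.06 m and x of nut6 in the frame of tray between -0.12 and -0.035 m and y of nut6 in the frame of tray between -0.06 and 0.06 m and z of nut6 in the frame of tray between 0.005 and 0.06 m and x of nut7 in the frame of tray between -0.12 and -0.035 m and y of nut7 in the frame of tray between -0.06 and 0.06 m and z of nut7 in the frame of tray between 0.005 and 0.06 m); the robot touches nothing.
It fails at once if a nut is spilled out of the tray (distance between any of nut1, nut2, nut3, nut4, nut5, nut6, nut7 and tray above 0.16 m).
It fails at once if the kitchen timer is shifted more than 20 mm (distance of kitchen_timer from where it was at the start of the episode above 0.02 m).
It fails at once if the tin is knocked over (angle between tin's own z axis and vertical above 0.5 rad).
It also fails if it takes over 43 s, if anything falls off the work surface, if the arm or the gripper's body presses on something with over 40 N, if the wrist force passes 120 N, or if a joint passes its speed limit or range.

## Working session

There is one attempt and no reset: what is moved stays moved. The work goes in short steps, Python scripts to look and compute and a shell command to move; the robot and the scene stay as the last step left them, time stands still between calls to the robot, and variables do not carry over. Pictures are saved under pics/ and viewed, at most 10 in all, crops included, and the job is handed in when it is done.

```bash
mkdir -p pics; python3 - <<'E'
from bench import r
import cv2,numpy as np
o=r.get_obs();print(o['clock'],o['tcp_pos'],o['orientation'],o['grip_width'],r.grip_point_offset)
for n in("scene","side"):
    cv2.imwrite(f"pics/{n}0.png",r.grab_frame(n)); m=r.camera_model(n);R=np.array(m['R']);print(n,m['fx'],m['cx'],m['cy'],-R.T@np.array(m['t']),R.round(3).tolist())
E
```

```text
0.0 [ 6.74401131e-01 -4.52295915e-05  2.30308156e-01] [-2.22063009 -2.22055411  0.00225968] 0.08500890540523551 0.0187
scene 521.8008599246999 330.35063217818185 224.80028676565695 [0.41138035 0.77486113 0.46638774] [[-0.996, -0.088, 0.019], [-0.055, 0.43, -0.901], [0.071, -0.899, -0.433]]
side 565.4513034375492 322.02273325371635 241.158536872709 [0.29886412 0.90873782 0.43322137] [[-0.981, -0.194, 0.023], [-0.085, 0.316, -0.945], [0.176, -0.929, -0.326]]
```

View pics/scene0.png

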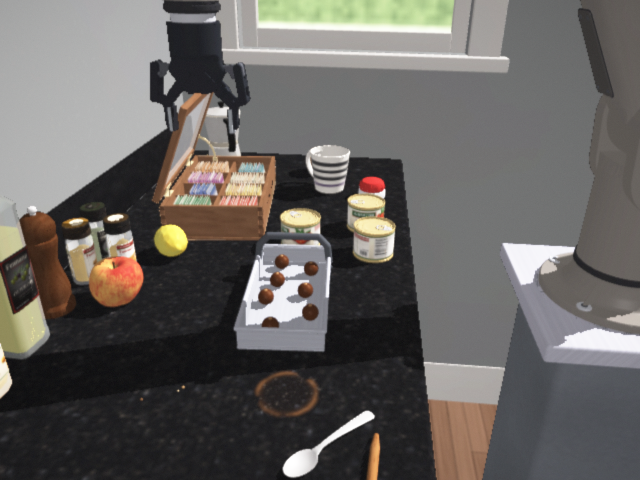

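View pics/side0.png

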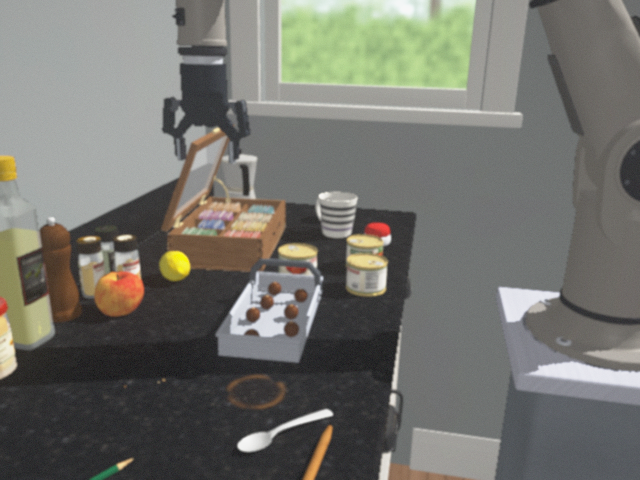

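Both views show the tray with its handle facing -y (scene: bar at about (293,237)). The matching tin is straight behind it, top at about (300,216), and two look-alike tins stand nearer the robot at (366,207) and (374,236). I'll enlarge the scene view to pick points.

```bash
python3 - <<'E'
import cv2
a=cv2.imread("pics/scene0.png")[200:360,225:405]; b=cv2.imread("pics/side0.png")[225:375,210:400]
cv2.imwrite("pics/c.png",cv2.resize(a,None,fx=3.7,fy=3.7,interpolation=cv2.INTER_CUBIC))
cv2.imwrite("pics/d.png",cv2.resize(b,None,fx=4,fy=4,interpolation=cv2.INTER_CUBIC))
E
```

```text
(no output)
```

View pics/c.png

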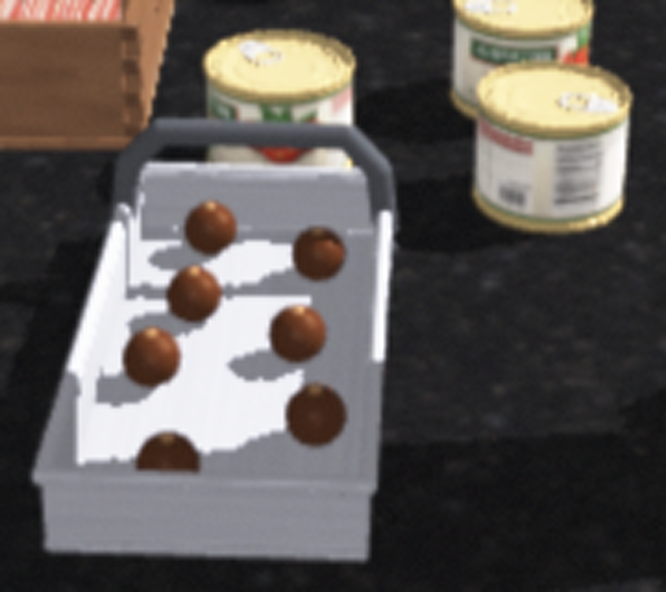

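View pics/d.png

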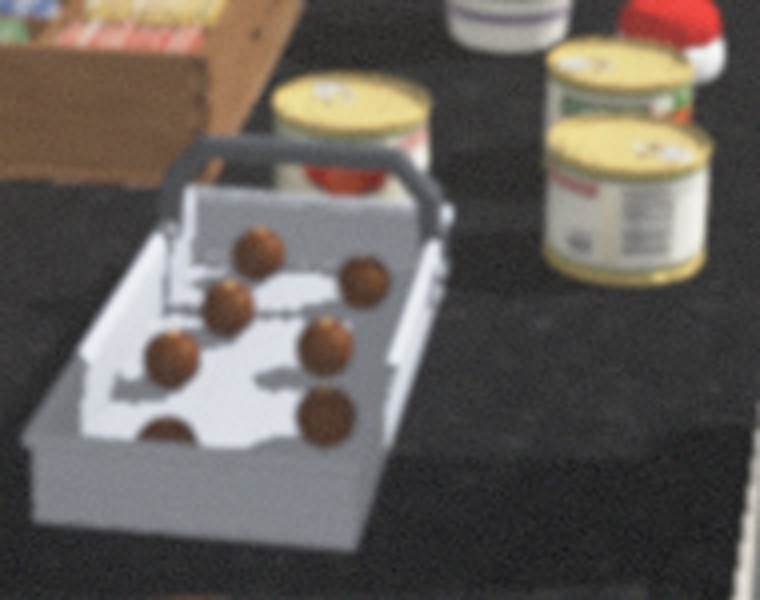

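Crop c shows the tray's near rim corners at (36,480) and (375,488) and its bar from (152,128) to (352,132), with the tin top centred at (280,70). In crop d the rim corners are at (28,440) and (388,446), the bar runs from (205,147) to (400,158), and the tin top is at (352,103). Next I fit the poses.

```bash
cat > h.py <<'E'
from bench import r
import cv2,numpy as np
from scipy.optimize import least_squares
def proj(n,X):
    m=r.camera_model(n);P=np.asarray(X,float)@np.array(m['R']).T+np.array(m['t'])
    return np.c_[m['fx']*P[:,0]/P[:,2]+m['cx'],m['fy']*P[:,1]/P[:,2]+m['cy']]
E
python3 - <<'E'
from h import *
tp=np.array([[-120,60,34],[-120,-60,34],[-120,60,0],[-120,-60,0],[85,42,72],[85,-42,72]])/1e3
C=np.array([[36,480],[375,488],[45,552],[370,560],[152,128],[352,132]])/3.7+[225,200]
D=np.array([[28,440],[388,446],[35,520],[355,550],[205,147],[400,158]])/4+[210,225]
def T(q):
    c,s=np.cos(q[2]),np.sin(q[2]);return tp@np.array([[c,s,0],[-s,c,0],[0,0,1]])+[q[0],q[1],0]
f=lambda q:np.r_[(proj('scene',T(q))-C).ravel(),(proj('side',T(q))-D).ravel()]
s=least_squares(f,[.57,.1,-1.5],loss='soft_l1')
print('tray',s.x,'bar',T(s.x)[4:].mean(0));print(f(s.x).reshape(-1,2).round(1).tolist())
cc=np.array([280,70])/3.7+[225,200];dd=np.array([352,103])/4+[210,225]
a=np.linspace(0,6.283,40)
g=lambda q:np.r_[(lambda P:(P.max(0)+P.min(0))/2)(proj('scene',np.c_[q[0]+.0375*np.cos(a),q[1]+.0375*np.sin(a),0*a+.058]))-cc,(lambda P:(P.max(0)+P.min(0))/2)(proj('side',np.c_[q[0]+.0375*np.cos(a),q[1]+.0375*np.sin(a),0*a+.058]))-dd]
t=least_squares(g,[.55,-.1]);print('tin',t.x,t.fun.round(1))
c,sn=np.cos(s.x[2]),np.sin(s.x[2]);d=t.x-s.x[:2];print('tin in tray',d@[c,sn],d@[-sn,c])
E
```

```text
tray [ 0.52855284  0.09296357 -1.49990798] bar [0.5345733  0.00817705 0.072     ]
[[1.1, -0.1], [-1.2, 0.0], [0.1, 0.6], [-0.2, 0.8], [1.4, 1.1], [-2.2, 1.3], [1.3, -1.1], [-7.2, 4.1], [0.4, -0.5], [0.8, -1.0], [0.4, -1.2], [-1.4, -0.8]]
tin [ 0.53520641 -0.0926333 ] [ 0.1 -0.  -0.1  0. ]
tin in tray 0.18560200018708736 -0.0065087787248156925
```

```bash
python3 -m crank '[[-0.09,0.005,0,-0.15,1],[-0.09,0.005,0,-0.15,1],[-0.09,0.005,0,-0.15,1],[-0.09,0.005,0,-0.15,1],[-0.09,0.005,0,-0.15,1],[-0.09,0.005,0,-0.15,1],[-0.08,0.005,0,-0.15,1],[-0.08,0.005,0,-0.15,1]]' 40; python3 -m crank '[[0,0,-0.08,-0.15,1],[0,0,-0.08,-0.15,1],[0,0,-0.08,-0.15,1],[0,0,-0.08,-0.15,1],[0,0,-0.08,-0.11,1],[0,0,0,0,1]]'
python3 - <<'E'
from h import *
cv2.imwrite("pics/w1.png",r.grab_frame("wrist"));print(r.get_obs()['tcp_pos'])
m=r.camera_model("wrist")
print(proj("wrist",[[.5346,.0082,.072],[.5352,-.0926,.058],[.5352,-.0551,.058],[.537,-.0267,.034]]).round())
E
```

```text
clock: 0.77
tcp_pos: [0.5338, 0.008, 0.2309]
orientation: [-2.99, -0.962, 0.001]
contact_force: [0.6, 0.5, -0.6]
grip_width: 0.0852
gripper_force: 0.0
clock: 1.27
tcp_pos: [0.5326, 0.008, 0.1483]
orientation: [3.139, 0.107, -0.009]
contact_force: [-0.5, 0.3, 0.6]
grip_width: 0.0854
gripper_force: 0.0
[0.5335493  0.00801941 0.14984401]
[[315. 244.]
 [448. 246.]
 [399. 243.]
 [358. 228.]]
```

View pics/w1.png

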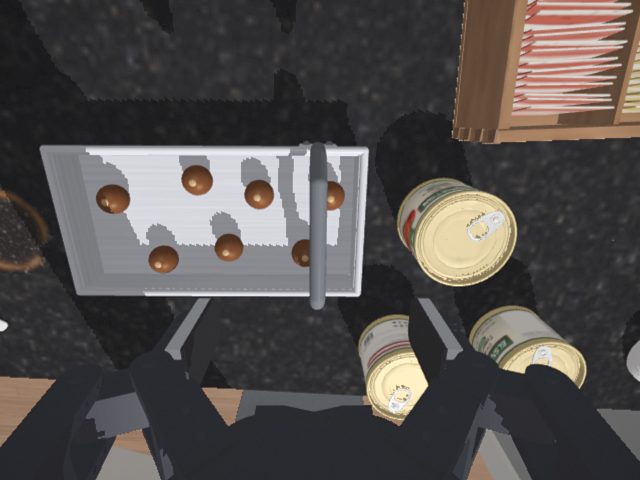

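The wrist view shows the tray, the bar (x≈318, rows 147–303) and the handle-end rim at about (363,220). The tin top is centred at about (467,238), a bit farther away than I had estimated, so I'll back-project these.

```bash
cat >> h.py <<'E'
def back(n,u,v,z):
    m=r.camera_model(n);R=np.array(m['R']);c=-R.T@np.array(m['t'])
    d=R.T@[(u-m['cx'])/m['fx'],(v-m['cy'])/m['fy'],1];return (c+d*(z-c[2])/d[2]).round(4)
E
python3 - <<'E'
from h import *
for k,u,v,z in(('bar',318,226,.072),('tin',467,238,.058),('tinedge',420,238,.058),('rimUR',368,147,.034),('rimLR',361,296,.034),('rimUL',41,147,.034),('rimLL',77,296,.034)):print(k,back('wrist',u,v,z))
E
```

```text
bar [0.5483 0.0071 0.072 ]
tin [ 0.5426 -0.1054  0.058 ]
tinedge [ 0.5401 -0.0703  0.058 ]
rimUR [ 0.6015 -0.0272  0.034 ]
rimLR [ 0.4752 -0.037   0.034 ]
rimUL [0.5836 0.2187 0.034 ]
rimLL [0.4572 0.2113 0.034 ]
```

```bash
python3 -m crank '[[0.01,0,-0.08,0,1],[0.01,0,-0.08,0,1],[0.01,0,-0.08,0,1],[0,0,-0.08,0,1],[0,0,-0.08,0,1],[0,0,-0.06,0,1],[0,0,0,0,1],[0,0,0,0,1]]' 40; python3 -m crank '[[0,0,0,0,-1],[0,0,0,0,-1],[0,0,0,0,-1],[0,0,0,0,-1],[0,0,0,0,-1],[0,0,0,0,-1],[0,0,0,0,-1],[0,0,0,0,-1]]' 30
```

```text
clock: 1.98
tcp_pos: [0.5411, 0.0079, 0.0596]
orientation: [-3.14, -0.113, 0.0]
contact_force: [-0.4, -0.7, 0.2]
grip_width: 0.0852
gripper_force: 0.0
clock: 2.65
tcp_pos: [0.5413, 0.0075, 0.0597]
orientation: [3.139, 0.11, 0.001]
contact_force: [-0.5, -2.9, 5.3]
grip_width: 0.011
gripper_force: 29.3
```

```bash
python3 -m crank '[[0,0.01,0.025,0,-1],[0,0.01,0.025,0,-1],[0,0.01,0.025,0,-1],[0,0.01,0.025,0,-1],[0,0,0,0,-1],[0,0,0,0,-1],[0,0,0,0,-1],[0,0,0,0,-1]]' 40; python3 -m crank '[[0,0,0,0,-1],[0,0,0,0,-1],[0,0,0,0,-1],[0,0,0,0,-1],[0,0,0,0,-1],[0,0,0,0,-1],[0,0,0,0,-1],[0,0,0,0,-1]]'
python3 -c "
from h import *
cv2.imwrite('pics/s2.png',r.grab_frame('scene')[180:380,200:420].repeat(3,0).repeat(3,1))"
```

```text
clock: 3.32
tcp_pos: [0.5407, 0.0161, 0.079]
orientation: [-3.14, -0.111, 0.001]
contact_force: [0.2, 0.5, -5.6]
grip_width: 0.0104
gripper_force: 38.9
clock: 3.98
tcp_pos: [0.541, 0.016, 0.0793]
orientation: [3.14, 0.111, 0.0]
contact_force: [-0.2, 0.2, -4.9]
grip_width: 0.0104
gripper_force: 39.0
```

View pics/s2.png

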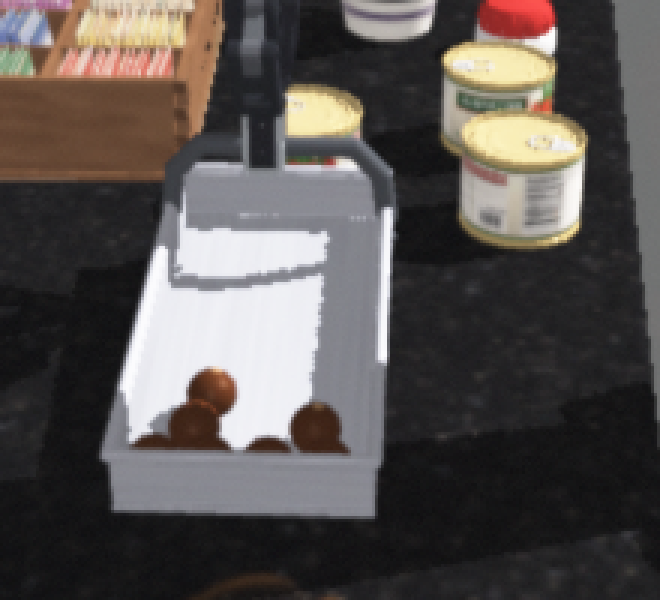

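The nuts have rolled to the near end (crop rows 370–450), all inside the tray. I'm lifting higher with a softer grip so the bar can turn between the pads.

```bash
python3 -m crank '[[0,0.02,0.03,0,-1],[0,0.02,0.03,0,-1],[0,0.02,0.03,0,-1],[0,0.02,0.03,0,-1],[0,0.02,0.03,0,-1],[0,0.02,0.03,0,-1],[0,0.02,0.03,0,-1],[0,0.02,0.03,0,-1]]' 22; python3 -m crank '[[0,0,0,0,-1],[0,0,0,0,-1],[0,0,0,0,-1],[0,0,0,0,-1],[0,0,0,0,-1],[0,0,0,0,-1]]'
python3 -c "
from h import *
a=r.grab_frame('side')[190:390,190:410].repeat(3,0).repeat(3,1)
cv2.imwrite('pics/s3.png',a)"
```

```text
clock: 4.7
tcp_pos: [0.5409, 0.0488, 0.1279]
orientation: [-3.139, -0.112, 0.0]
contact_force: [0.7, 1.2, -5.4]
grip_width: 0.0103
gripper_force: 37.5
clock: 5.2
tcp_pos: [0.5408, 0.0478, 0.127]
orientation: [3.14, 0.11, -0.001]
contact_force: [0.3, 0.1, -4.6]
grip_width: 0.0103
gripper_force: 37.6
```

View pics/s3.png

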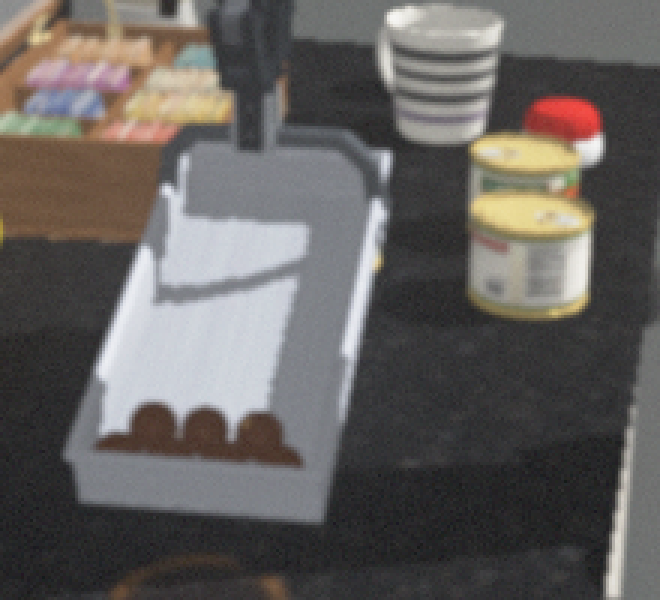

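Side view: the nuts are in two rows at the low end (crop rows 400–465), the tray is tilted about 21°, and its far edge is still on the worktop, since the bar-to-edge radius matches. I'm now dragging it over the tin.

```bash
python3 -m crank '[[0.003,-0.03,0,0,-1],[0.003,-0.045,0,0,-1],[0.004,-0.05,0,0,-1],[0.004,-0.05,0,0,-1],[0.004,-0.05,0,0,-1],[0.004,-0.05,0,0,-1],[0.004,-0.05,0,0,-1],[0.003,-0.05,0,0,-1]]'; python3 -m crank '[[0.001,-0.03,0,0,-1],[0.001,-0.02,0,0,-1],[0,0,0,0,-1],[0,0,0,0,-1],[0,0,0,0,-1],[0,0,0,0,-1]]'
python3 -c "
from h import *
cv2.imwrite('pics/s4.png',r.grab_frame('scene')[140:340,200:420].repeat(3,0).repeat(3,1))"
```

```text
clock: 5.92
tcp_pos: [0.5469, -0.0284, 0.1273]
orientation: [3.14, 0.11, 0.0]
contact_force: [-0.2, 0.6, -4.6]
grip_width: 0.0103
gripper_force: 37.6
clock: 6.42
tcp_pos: [0.5475, -0.0366, 0.1274]
orientation: [3.14, 0.112, 0.001]
contact_force: [0.6, -1.5, -2.2]
grip_width: 0.0101
gripper_force: 37.7
```

View pics/s4.png

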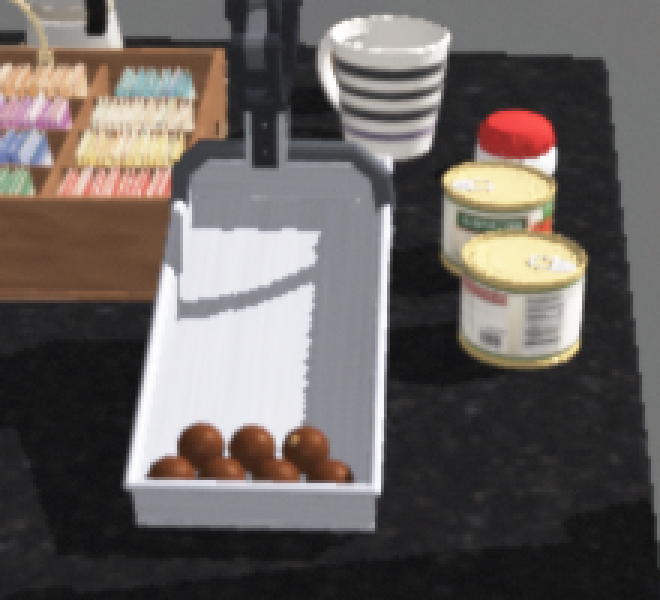

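The tray is over the tin with all seven nuts at the low end (rows 425–485), and the neighbouring tins and timer look untouched. Next I lower gently.

```bash
python3 - <<'E'
from h import *
print(back('scene',244,315,0),back('scene',325.3,316.7,0))
E
python3 -m crank '[[0.001,-0.015,-0.02,0,-1],[0.001,-0.015,-0.02,0,-1],[0.001,-0.015,-0.015,0,-1],[0,0,0,0,-1],[0,0,0,0,-1]]'; python3 -m crank '[[0,-0.007,-0.01,0,-1],[0,-0.007,-0.01,0,-1],[0,0,0,0,-1],[0,0,0,0,-1]]'
```

```text
[0.5899 0.1366 0.    ] [0.4674 0.1268 0.    ]
clock: 6.88
tcp_pos: [0.5477, -0.0453, 0.1161]
orientation: [-3.139, -0.111, 0.001]
contact_force: [0.1, 2.4, -2.9]
grip_width: 0.0107
gripper_force: 37.9
clock: 7.22
tcp_pos: [0.5505, -0.0462, 0.1149]
orientation: [-3.136, -0.114, -0.008]
contact_force: [-1.7, 7.5, 17.5]
grip_width: 0.0103
gripper_force: 40.3
```

```bash
python3 -m crank '[[0,0.005,0.007,0,-1],[0,0.003,0.007,0,-1],[0,0,0,0,-1],[0,0,0,0,-1]]'
python3 -c "
from h import *
a=r.grab_frame('scene')[140:340,200:420].repeat(2,0).repeat(2,1)[:,:400];b=r.grab_frame('wrist')[:400,:640][::1]
b=cv2.resize(b,(400,250));a=cv2.resize(a,(400,400));o=np.zeros((400,800,3),np.uint8);o[:,:400]=a;o[:250,400:]=b
cv2.imwrite('pics/s5.png',o)"
```

```text
clock: 7.55
tcp_pos: [0.5486, -0.0461, 0.1155]
orientation: [-3.139, -0.112, -0.002]
contact_force: [0.9, 5.1, 3.8]
grip_width: 0.0103
gripper_force: 38.7
```

View pics/s5.png

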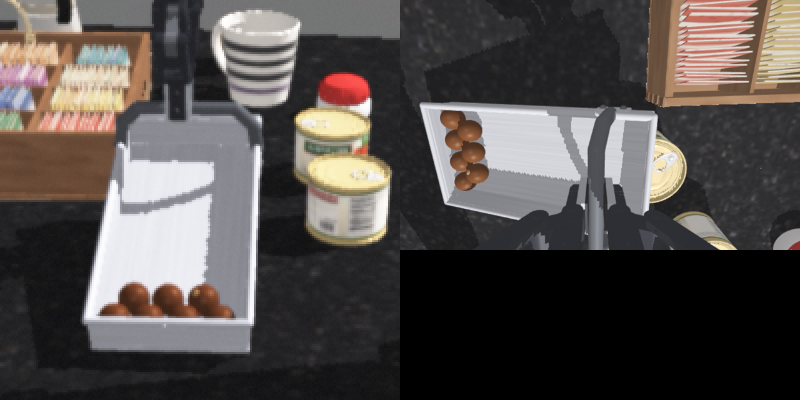

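The wrist view shows the tray's handle end covering roughly half of the tin's top, with the nuts heaped at the low end. I'll relieve the residual force and release.

```bash
python3 -m crank '[[0,0.008,0.005,0,-1],[0,0,0,0,-1],[0,0,0,0,-1]]' 20; python3 -m crank '[[0,0,0,0,-0.6],[0,0,0,0,-0.5],[0,0,0,0,-0.4],[0,0,0,0,-0.2],[0,0,0,0,0.1],[0,0,0,0,0.1],[0,0,0,0,0.1],[0,0,0,0,0.1]]'
```

```text
clock: 7.9
tcp_pos: [0.5476, -0.0458, 0.1158]
orientation: [3.139, 0.111, -0.001]
contact_force: [1.7, 2.6, -2.6]
grip_width: 0.0105
gripper_force: 38.2
clock: 8.57
tcp_pos: [0.5479, -0.0456, 0.1162]
orientation: [3.14, 0.111, 0.0]
contact_force: [-0.1, -0.5, 0.1]
grip_width: 0.0471
gripper_force: 0.0
```

```bash
python3 -m crank '[[0,0,0.03,0,0.1],[0,0,0.08,0,0.1],[0,0,0.1,0,0.1],[0,0,0.1,0,0.1],[0,0,0.1,0,0.1],[0,0,0.1,0,0.1],[0,0,0,0,0.1],[0,0,0,0,0.1]]'
python3 -c "
from h import *
a=r.grab_frame('side')[190:390,190:410];b=r.grab_frame('wrist')
b=cv2.resize(b,(400,300));a=cv2.resize(a,(400,364));o=np.zeros((400,800,3),np.uint8);o[:364,:400]=a;o[:300,400:]=b
cv2.imwrite('pics/s6.png',o)"
```

```text
clock: 9.23
tcp_pos: [0.5486, -0.0456, 0.2195]
orientation: [-3.139, -0.111, -0.005]
contact_force: [0.3, 0.5, -0.0]
grip_width: 0.0472
gripper_force: 0.0
```

View pics/s6.png

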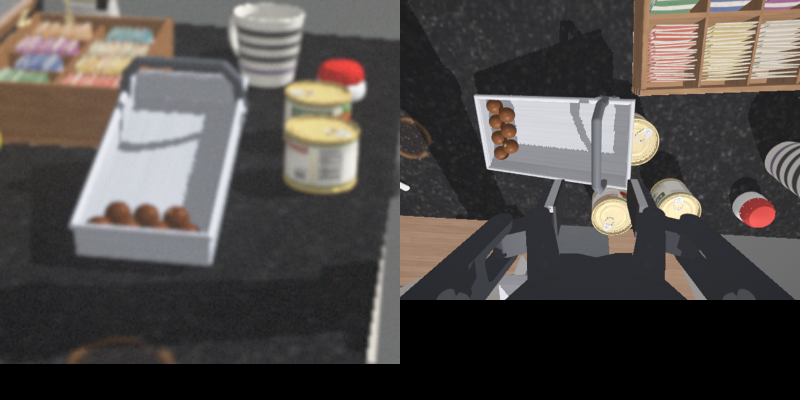

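The tray stays propped on the tin with the nuts heaped at the low end, the gripper is clear, and the timer looks untouched. I'll let it settle and hand in.

```bash
python3 -m crank '[[0,0,0,0,0.1],[0,0,0,0,0.1],[0,0,0,0,0.1],[0,0,0,0,0.1],[0,0,0,0,0.1],[0,0,0,0,0.1],[0,0,0,0,0.1],[0,0,0,0,0.1]]' | head -1; python3 -c "
from bench import r
print(r.hand_in())"
```

```text
clock: 10.0
the job is handed in; nothing more can be done
None
```

I handed the job in at about 10 s: the tray is propped on the tin at roughly 16–17° by my estimate, all seven nuts are heaped at the end away from the handle with none spilled, and the timer looks untouched; the hand-in returned no verdict.

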